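Store the weight and show the tag plate, frosted end up

TASK

The label on the clear tag plate under the red-banded brass weight has set: return that weight gently (not dropped) to its own red-striped holder, standing fully home in the recess, and let go of it. Then find the plate's frosted end by its notched corner, pick the plate up and hold it roughly 20 cm above the middle of the white tray for reading from the robot's side: label face up, pointing straight across the tray (parallel to its short sides), frosted end away from the robot and tipped up about 40 degrees. Finish while still holding it there; leave the other plate and its blue-banded weight alone.

Things in the scene. Friction and masses are not known exactly. Their poses are not given: they have to be found in the camera images.
- red_weight_center (a point): red-banded brass weight: upright plain cylinder, 32 mm diameter, 50 mm high, about 0.22 kg, a red band near the top and a red spot on its top; it stands on the middle (up to 10 mm off along the length) of a tag plate. This point is its centre, half-way up; z is its axis.
- red_weight_foot (a point): centre of the underside of the red-banded weight
- red_weight: the red-banded weight; origin at the centre of its underside
- red_slot (a point): slot of the red holder: a fixed wooden block 76 x 76 x 16 mm with two red stripes on top and a round recess of 37 mm diameter, 10 mm deep, with a red floor. This point is the centre of the recess floor, 6 mm above the worktop (rim at 16 mm).
- blue_slot (a point): slot of the blue holder: a fixed wooden block 76 x 76 x 16 mm with two blue stripes on top and a round recess of 37 mm diameter, 10 mm deep, with a blue floor. This point is the centre of the recess floor, 6 mm above the worktop (rim at 16 mm). Not used in this job.
- red_plate_center (a point): The plate to show: clear tag plate 110 x 40 x 8 mm, 0.08 kg; last 30 mm frosted white with a paper label on top, a 10 mm notch in one corner of that end. Lies label up on a fixed cork pad (80 x 26 x 10 mm, centred, in line) under the red-banded weight. Point: its centre, half-way up; x to the frosted end, z out of the label face; notch at +x -y.
- red_plate_frosted (a point): middle of the frosted, notched end face of the plate to show, 55 mm from its centre
- red_plate_clear (a point): middle of the opposite, clear end face, 55 mm from its centre
- red_plate: the plate to show; origin at the centre of its underside, axes as at its centre
- blue_plate_center (a point): The other plate, to be left alone: clear tag plate 110 x 40 x 8 mm, 0.08 kg; last 30 mm frosted white with a paper label on top, a 10 mm notch in one corner of that end. Lies label up on a fixed cork pad (80 x 26 x 10 mm, centred, in line) under the blue-banded weight. Point: its centre, half-way up; x to the frosted end, z out of the label face; notch at +x -y.
- blue_weight_center (a point): To be left alone: blue-banded brass weight: upright plain cylinder, 32 mm diameter, 50 mm high, about 0.22 kg, a blue band near the top and a blue spot on its top; it stands on the middle (up to 10 mm off along the length) of a tag plate. This point is its centre, half-way up; z is its axis.
- tray_mid (a point): white tray (stack of moulded trays), 230 x 155 x 26 mm, fixed. This point is its middle, 10 mm above the worktop; Its long sides face the robot and away from it: x runs along its 230 mm length to the robot's left, y across its width towards the robot, z up.
- tray: the white tray; origin at the middle of its underside
Things that resemble listed ones, but are neither listed nor needed, are in the scene too. Leave any pink look-alike of the red_weight alone. Of the things shaped like the tray, the white one is meant.

How it is judged:
On the way, in this order (a step that is already met when the one before it is completed fails the run):
1. the red-banded weight stands fully home in the red holder's recess, let go (horizontal distance between red_weight_foot and red_slot below 0.005 m and z of red_weight_foot in the frame of red_slot below 0.003 m and angle between red_weight_center's own z axis and vertical below 0.1 rad and contact force between the fingers and red_weight below 0.05 N), for 0.2 s.
2. the plate is gripped and lifted off its pad (height (world z) of red_plate_center above 0.05 m and contact force between the fingers and red_plate above 1 N), for 0.2 s.
At the end, for the whole second after the job is handed in: Red weight released, home in red recess (5 mm; foot 3 mm). Its plate held still, 0.12-0.30 m up, within 60 mm of tray middle, label face up, frosted end raised 25-55 deg on the tray's far half, clear end on the near half, straight across to 20 deg. Blue weight and plate within 10 mm of start (all of step 1 and contact force between the fingers and red_plate above 1 N and contact force between red_plate and tray below 0.05 N and height (world z) of red_plate_center between 0.12 and 0.3 m and horizontal distance between red_plate_center and tray_mid below 0.06 m and angle between red_plate_center's own x axis and vertical between 0.61 and 1.13 rad and angle between red_plate_center's own z axis and vertical below 1 rad and angle between the y axis of red_plate_center and the x axis of tray_mid, either way round below 0.35 rad and y of red_plate_frosted in the frame of tray_mid below 0 m and y of red_plate_clear in the frame of tray_mid above 0 m and linear speed of red_plate below 0.03 m/s and distance of each of blue_weight_center, blue_plate_center from where it was at the start of the episode below 0.01 m); the arm keeps its last pose, push and grip.
It fails at once if the red-banded weight is dropped or knocked (moves faster than 0.45 m/s while not held) (contact force between the fingers and red_weight below 0.05 N and linear speed of red_weight above 0.45 m/s).
It fails at once if the blue-banded weight or its plate is moved by more than 10 mm (distance of any of blue_weight_center, blue_plate_center from where it was at the start of the episode above 0.01 m).
It also fails if it takes over 72 s, if anything falls off the work surface, if the arm or the gripper's body presses on something with over 40 N, if the wrist force passes 120 N, or if a joint passes its speed limit or range.

ROBOT

A 7-joint arm with a two-finger parallel gripper is mounted at the origin on a cart in front of the work surface, level with it; the furniture and walls round the work are solid. World frame = base frame: x ahead of the robot, y to its left, z up, the work surface at z = 0. Lengths are in m, angles in rad, forces in N, time in s.
With the tool pointing down it reaches from about 0.425 to 1.025 m from the base axis. Payload 9.4 kg.
Tool frame: the origin (TCP) lies on the centre line of the jaws, within the pads' length; the fingertips stand 11 mm ahead of it and the grasp point (between the pads) lies 8 mm behind it; z points along the fingers, y is the line along which they close (so a half turn about z gives the same grasp; the last joint's range is limited). The gripper opens to 93 mm and grips with 3 to 60 N. Pads are 15 mm wide; open, the fingers measure 128 mm over their backs; the gripper's body (75 mm by 188 mm) begins 65 mm behind the grasp point.
Start: joints at [1.025, 0.599, -0.003, 1.599, 0.002, 0.943, -0.08], TCP at [0.328, -0.647, 0.23] pointing down, gripper open.
Joint ranges: [-2.57, 2.57], [-0.35, 1.97], [-1.29, 1.29], [0.11, 2.56], [-1.05, 4.19], [0.11, 1.86], [-2.63, 2.63]. Speed limits (rad/s): [2.22, 2.22, 3.01, 3.01, 3.14, 3.14, 3.14].

INTERFACE

Orientations are given as a unit quaternion [w, x, y, z].
In Python, from rig import env, jaws, solver, sensors, imaging, order gives the robot as it stands. Calls block until the motion is done:
- env.move_to(position, orientation): joint-space move of the TCP to a pose.
- env.move_straight(position, ori=None, v=0.15, until_force=None): straight line of the TCP; ori=None keeps the orientation; v is the mean speed in m/s. With until_force (N) it stops when the force on the tool has changed by that much, and returns True; else False.
- env.set_joints(angles): joint-space move.
- jaws.move_gripper(opening, grasp_force=None): finger opening in m; grasp_force is the grip in N (None keeps the last); returns when the fingers have stopped.
- env.sleep(seconds).
- solver.solve_ik(position, orientation): joint angles nearest the present ones, or None.
- sensors.state(): the state.
- imaging.get_image(name): name is "side" or "top"; returns a dict with "image" (480x640x3 uint8, red, green, blue), "depth" (480x640 float32, m along the optical axis (not along the pixel's ray), 0 where there is no reading), "fx", "fy", "cx", "cy" (pixels), "distortion" ([k1, k2, p1, p2, k3] as OpenCV has them; the pictures are not rectified), "camera_from_world" (4x4, takes a point from world to camera coordinates). Camera axes: x right, y up, looking along -z (the intrinsics and any distortion apply to the point x, -y, -z); pixel columns grow to the right and rows downward; lengths in m; the calibration is good to about 2 mm. A picture is of the moment at which its call begins.
A pose or a line that the arm cannot do raises env.PlanningError and nothing moves.
- order.hand_in(): hands the job in; it is judged then, once.
Trained networks look in the newest picture that a camera, given by its name, has taken for a name from the list of things; names that differ only in an ending like _2 or _b are one class to them, and where a whole thing is asked for, a point or a joint stands for the part that bears it (a point fixed in the world has none). Each returns a list of dicts, best first, with "confidence" (0 to 1); they miss things now and then, are a little off and sometimes report something else, mostly with a low value. They report only what shows in the picture. A call takes as long as a camera call. They do not tell look-alikes from the thing itself.
- imaging.spot_in(camera, query): "position" ([x, y, z] in m, in world coordinates, good to about 4 mm: the middle of the surface that is visible of it).
- imaging.regions_of(camera, query): "mask" (480x640 bool, what is visible of it).
The state is a dict: "time": time; "joints": joint angles; "joint_velocities": joint speeds; "tau": joint torques, N m; "position": TCP position; "ee_rot": TCP orientation; "force": force on the tool from outside, world axes, zero at the start; "ft_torque": the same for the moment, N m; "gripper_width": finger opening in m; "grip_force": force on a finger pad.
Only numpy, scipy, OpenCV 4.12 (cv2) and the standard library are available. Lean on these libraries where they do the work, as an engineer would, in place of code of your own. Each camera call takes 0.05 s, during which the arm holds its last target. There are 200 camera calls.

## Working session

There is one attempt and no reset: what is moved stays moved. The work goes in short steps, each a Python script; the robot and the scene stay as the last script left them, time stands still between calls to the robot, and variables do not carry over. Pictures are saved under pics/ and viewed, at most 10 in all, crops included, and the job is handed in when it is done.

```bash
mkdir -p pics; ls; python3 - <<'E'
from rig import env, jaws, solver, sensors, imaging, order
import numpy as np, cv2
for n in ("top","side"):
    d=imaging.get_image(n); np.savez(f"{n}0.npz",**{k:np.array(v) for k,v in d.items()})
    cv2.imwrite(f"pics/{n}0.png",d["image"][:,:,::-1])
    M=np.array(d["camera_from_world"]); print(n,d["fx"],d["fy"],d["cx"],d["cy"],d["distortion"],(-M[:3,:3].T@M[:3,3]).round(3),M[2,:3].round(3))
    for q in ("red_weight","red_slot","red_plate","tray","blue_weight_center","red_plate_frosted"):
        try: print(q,[(np.round(r["position"],3).tolist(),round(r["confidence"],2)) for r in imaging.spot_in(n,q)])
        except Exception as e: print(q,e)
s=sensors.state(); print(s["time"],s["position"],s["ee_rot"],s["gripper_width"])
E
```

```text
pics
top 452.3140646743493 452.3140646743493 323.7980435834571 245.0314201267775 [0.00106493 0.         0.         0.         0.        ] [ 0.162 -0.053  1.286] [-0.21   0.009  0.978]
red_weight [([0.478, -0.364, 0.069], 0.55), ([0.429, -0.449, 0.046], 0.51)]
red_slot [([0.552, 0.309, 0.019], 0.89)]
red_plate [([0.478, -0.359, 0.02], 0.74)]
tray [([0.236, 0.261, 0.01], 0.83), ([0.585, 0.086, 0.007], 0.7)]
blue_weight_center []
red_plate_frosted [([0.474, -0.357, 0.018], 0.77)]
side 447.53258053645595 447.53258053645595 316.8096935710279 244.87794550575433 [-0.01202816  0.          0.          0.          0.        ] [ 0.146 -1.002  0.488] [-0.268 -0.883  0.384]
red_weight [([0.472, -0.385, 0.051], 0.8), ([0.43, -0.466, 0.036], 0.67)]
red_slot []
red_plate [([0.483, -0.387, 0.016], 0.92), ([0.48, -0.171, 0.015], 0.49)]
tray [([0.239, 0.256, 0.013], 0.96), ([0.61, -0.003, 0.01], 0.65)]
blue_weight_center []
red_plate_frosted [([0.48, -0.387, 0.02], 0.91)]
0.7 [ 0.32754059 -0.64679401  0.22964735] [ 8.98794182e-06  9.72654064e-01  2.32258629e-01 -1.65528418e-05] 0.09295464631073626
```

View pics/top0.png

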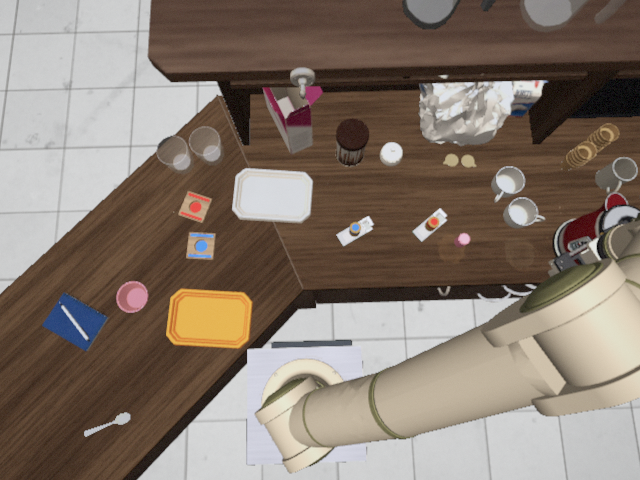

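View pics/side0.png

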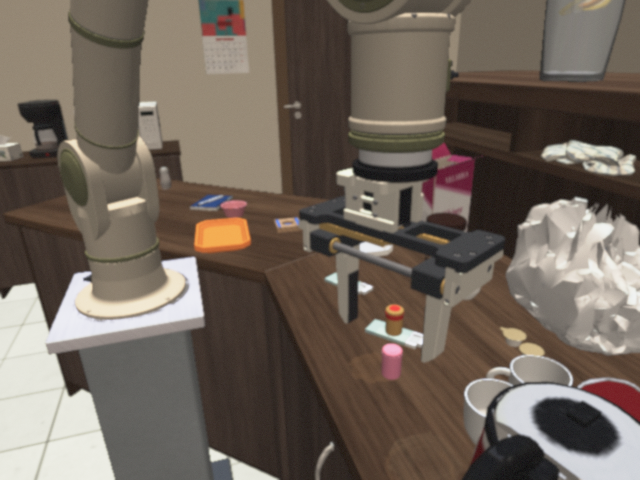

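The top view shows the red-spotted weight on its plate at (433,223), with the pink look-alike at (463,240). The blue weight and plate are at (355,231), the red holder at (195,207), the blue holder at (201,246) and the white tray at (273,195); the orange tray at (209,318) isn't the one meant. The red-spot cylinder standing on the plate fits the description. The side view shows it at (394,320), with pink at (392,362). I'll confirm with one enlarged crop and measure at the same time.

```bash
cat > h.py <<'E'
import numpy as np, cv2
from scipy.spatial.transform import Rotation as R
def load(n): 
    d=np.load(n,allow_pickle=True); return {k:d[k] for k in d.files}
def ray(d,uv):
    K=np.array([[d["fx"],0,d["cx"]],[0,d["fy"],d["cy"]],[0,0,1]],float)
    p=cv2.undistortPoints(np.array(uv,float).reshape(-1,1,2),K,np.array(d["distortion"],float)).reshape(-1,2)
    M=np.array(d["camera_from_world"]); c=-M[:3,:3].T@M[:3,3]
    v=np.c_[p[:,0],-p[:,1],-np.ones(len(p))]@M[:3,:3]
    return c,v
def onz(d,uv,z):
    c,v=ray(d,uv); return c+v*((z-c[2])/v[:,2])[:,None]
def bydepth(d,uv):
    c,v=ray(d,uv); uv=np.round(np.array(uv)).astype(int).reshape(-1,2)
    return c+v*d["depth"][uv[:,1],uv[:,0]][:,None]
def tri(d1,u1,d2,u2):
    c1,v1=ray(d1,u1); c2,v2=ray(d2,u2); v1,v2=v1[0],v2[0]
    s=np.linalg.lstsq(np.c_[v1,-v2],c2-c1,rcond=None)[0]
    a,b=c1+s[0]*v1,c2+s[1]*v2
    return (a+b)/2,np.linalg.norm(a-b)
def blob(d,mask_fn,box):
    x0,y0,x1,y1=box; hsv=cv2.cvtColor(d["image"],cv2.COLOR_RGB2HSV).astype(int)
    m=np.zeros((480,640),bool); m[y0:y1,x0:x1]=mask_fn(hsv)[y0:y1,x0:x1]
    v,u=np.nonzero(m); return np.array([u.mean(),v.mean()]),len(u),np.c_[u,v]
red=lambda h:((h[...,0]<6)|(h[...,0]>174))&(h[...,1]>190)&(h[...,2]>120)
blue=lambda h:(abs(h[...,0]-108)<12)&(h[...,1]>150)
E
python3 - <<'E'
from h import *
from rig import imaging
t,s=load("top0.npz"),load("side0.npz")
c=lambda d,x0,y0,x1,y1,k:cv2.resize(d["image"][y0:y1,x0:x1],None,fx=k,fy=k,interpolation=cv2.INTER_CUBIC)
I=np.zeros((600,800,3),np.uint8)
def put(a,x,y): I[y:y+a.shape[0],x:x+a.shape[1]]=a
put(c(t,400,200,480,250,5),0,0); put(c(t,330,210,410,250,5),400,0)
put(c(t,175,185,235,265,4),0,260); put(c(s,350,290,450,390,3),260,260)
put(c(s,320,265,380,300,4),560,260)
cv2.imwrite("pics/crop1.png",I[:,:,::-1])
u1,n1,p1=blob(t,red,(415,205,450,245)); print("top red",u1,n1,bydepth(t,u1))
u2,n2,p2=blob(s,red,(375,298,412,318)); print("side red",u2,n2, p2.min(0),p2.max(0))
print("tri",tri(t,u1,s,u2), onz(t,u1,.068))
u3,n3,_=blob(t,red,(186,199,204,214)); print("slot",u3,n3,bydepth(t,u3),onz(t,u3,.006))
imaging.get_image("top")
for q,z in (("red_plate",.018),("tray",.026),("red_slot",.016)):
    for r in imaging.regions_of("top",q):
        m=r["mask"].astype(np.uint8); v,u=np.nonzero(m)
        P=onz(t,np.c_[u,v],z)[:,:2].astype(np.float32); b=cv2.minAreaRect(P)
        D=bydepth(t,np.c_[u,v])
        print(q,round(r["confidence"],2),len(u),u.mean(),v.mean(),"rect",b,"medz",np.median(D[:,2]))
E
```

```text
h.py:24: RuntimeWarning: Mean of empty slice.
  v,u=np.nonzero(m); return np.array([u.mean(),v.mean()]),len(u),np.c_[u,v]
  ret = ret.dtype.type(ret / rcount)
h.py:14: RuntimeWarning: invalid value encountered in cast
  c,v=ray(d,uv); uv=np.round(np.array(uv)).astype(int).reshape(-1,2)
Traceback (most recent call last):
  File "h.py", line 15, in bydepth
    return c+v*d["depth"][uv[:,1],uv[:,0]][:,None]
               ~~~~~~~~~~^^^^^^^^^^^^^^^^^
IndexError: index -9223372036854775808 is out of bounds for axis 0 with size 480
```

View pics/crop1.png

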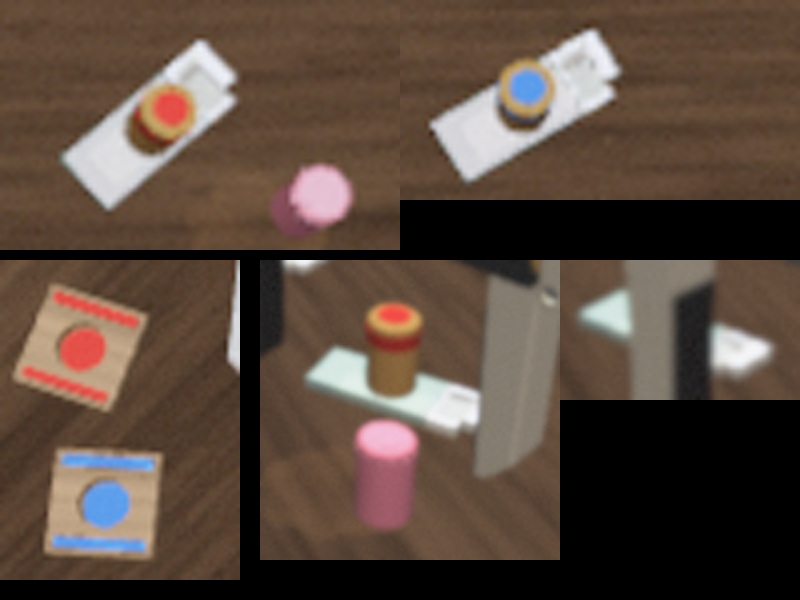

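The crop shows the red-banded weight on a plate, with the red spot at top pixel (434,222). The plate's frosted, notched end is at upper right, with the notch near (448,217) and the clear end near (417,237). Pink is a plain cylinder on the wood at (464,239), so it's not the one. The red slot is the red disc at (195,207).

```bash
sed -i 's/^red=.*/red=lambda h:((h[...,0]<8)|(h[...,0]>172))\&(h[...,1]>165)\&(h[...,2]>190)/' h.py
python3 - <<'E'
from h import *
from rig import imaging
t,s=load("top0.npz"),load("side0.npz")
def go(n,d,box):
    u,k,p=blob(d,red,box); print(n,u.round(2),k,p.min(0),p.max(0)); return u
hs=cv2.cvtColor(t["image"],cv2.COLOR_RGB2HSV); print(hs[221,434],hs[207,195])
u1=go("top",t,(415,205,450,245)); u2=go("side",s,(375,298,412,313))
print("tri",tri(t,u1,s,u2), onz(t,u1,.068), bydepth(t,u1))
u3=go("slot",t,(189,199,203,214)); print(onz(t,u3,.006),bydepth(t,u3))
imaging.get_image("top")
for q,z in (("red_plate",.018),("tray",.026),("red_slot",.016)):
    for r in imaging.regions_of("top",q):
        v,u=np.nonzero(r["mask"]); b=cv2.minAreaRect(onz(t,np.c_[u,v],z)[:,:2].astype(np.float32))
        print(q,round(r["confidence"],2),len(u),u.mean().round(1),v.mean().round(1),np.round(b[0],3),np.round(b[1],3),round(b[2],1),"medz",np.median(bydepth(t,np.c_[u,v])[:,2]).round(3))
# plate corners by hand (top crop /5): clear-left, clear-right, frosted-left
C=onz(t,[[412.4,231.6],[421.6,241.6],[440,208],[448.8,217.8]],.018)
print(C.round(3),C.mean(0).round(4)); x=C[2:].mean(0)-C[:2].mean(0); print(np.linalg.norm(x),np.degrees(np.arctan2(x[1],x[0])))
# heights: side-view matching corners (crop x3 offset 350,290 / origin 260,260)
S=lambda a,b:[350+(a-260)/3,290+(b-260)/3]
print("clear-left corner tri",tri(t,[412.4,231.6],s,S(335,348)),"clear-right",tri(t,[421.6,241.6],s,S(305,378)))
E
```

```text
[  1 174 229] [  1 171 229]
top [433.63 221.37] 30 [431 219] [436 224]
side [394.42 307.63] 43 [390 305] [399 310]
tri (array([ 0.48124679, -0.37123675,  0.07002931]), np.float64(1.1818546533056299e-05)) [[ 0.48177345 -0.37176576  0.068     ]] [[ 0.48264862 -0.37263867  0.06466484]]
slot [195.6  206.86] 70 [191 199] [202 211]
[[0.56223126 0.30956762 0.006     ]] [[0.56314913 0.3103996  0.00306343]]
red_plate 0.71 338 428.1 226.4 [ 0.484 -0.373] [0.041 0.114] 37.7 medz 0.017
tray 0.73 4531 209.0 318.8 [0.235 0.257] [0.231 0.153] 85.2 medz 0.01
tray 0.71 726 200.7 246.6 [0.438 0.286] [0.079 0.076] 85.6 medz 0.014
tray 0.63 3858 272.1 195.9 [0.584 0.083] [0.228 0.157] 84.3 medz 0.011
red_slot 0.69 699 194.9 207.6 [0.557 0.308] [0.081 0.078] 69.7 medz 0.014
[[ 0.466 -0.321  0.018]
 [ 0.436 -0.345  0.018]
 [ 0.535 -0.407  0.018]
 [ 0.504 -0.43   0.018]] [ 0.4853 -0.3758  0.018 ]
0.10911982027565313 -51.131807736835725
clear-left corner tri (array([ 0.46656105, -0.3211224 ,  0.01876416]), np.float64(0.001181999641850688)) clear-right (array([ 0.43585482, -0.34545147,  0.01797311]), np.float64(5.101507796850829e-05))
```

```bash
cat >> h.py <<'E'
def down(yaw_y, tilt_R=None):
    "tool pointing down, jaw line at world angle yaw_y"
    y=np.array([np.cos(yaw_y),np.sin(yaw_y),0]); z=np.array([0,0,-1.]); 
    return q(np.c_[np.cross(y,z),y,z])
def q(m): 
    a=R.from_matrix(m).as_quat(); return [a[3],a[0],a[1],a[2]]
E
python3 - <<'E'
from h import *
from rig import env, jaws, solver, sensors, imaging
t=load("top0.npz")
P=[]
for box in ((180,190,212,201),(176,212,206,224)):
    u,k,p=blob(t,lambda h:((h[...,0]<8)|(h[...,0]>170))&(h[...,1]>125),box); print("stripe",u.round(1),k,onz(t,u,.016).round(4)); P.append(onz(t,u,.016)[0])
print("holder mid",(P[0]+P[1])/2)
u,k,p=blob(t,lambda h:((h[...,0]<8)|(h[...,0]>170))&(h[...,1]>150),(189,202,203,212)); print("floor",u,k,onz(t,u,.006))
for n,a in (("shelf",(400,75)),("shelf2",(300,60)),("glass",(205,140)),("box",(290,100)),("jar",(351,135))): print(n,bydepth(t,a).round(3))
W=np.array([.4815,-.3715]); 
ori=None
for k in (0,1):
    o=down(np.radians(-52)+k*np.pi); j=solver.solve_ik([*W,.2],o); print(k,None if j is None else np.round(j,2))
    for nm,xy in (("slot",(.56,.309)),):
        for a in (-52,60,90,120):
            jj=solver.solve_ik([*xy,.1],down(np.radians(a)+k*np.pi)); print(a,None if jj is None else np.round(jj,2))
    for az in (-6,):
      for tilt in (30,40):
        T=R.from_euler("ZY",[az,-tilt],degrees=True).as_matrix()  # plate frame
        T2=T@np.diag([1,-1,-1]) if k==0 else T@np.diag([-1,1,-1])
        jj=solver.solve_ik([.584,.083,.21],q(T2)); print("show",tilt,None if jj is None else np.round(jj,2))
E
```

```text
stripe [198.1 196.9] 55 [[0.5895 0.3002 0.016 ]]
stripe [191.2 215.5] 59 [[0.5331 0.3188 0.016 ]]
holder mid [0.56129066 0.30947762 0.016     ]
floor [195.17857143 206.88095238] 84 [[0.56219347 0.31080471 0.006     ]]
shelf [[ 0.719 -0.236  0.412]]
shelf2 [[ 0.741 -0.022  0.44 ]]
glass [[0.754 0.276 0.048]]
box [[0.891 0.026 0.022]]
jar [[ 0.716 -0.147  0.133]]
0 [ 0.61  0.49 -0.06  1.9   0.04  0.75 -0.39]
-52 [-0.53  0.65 -0.1   1.9   0.11  0.59 -1.61]
60 [-0.24  0.71 -0.55  1.88  0.55  0.7  -0.06]
90 [-0.18  0.74 -0.65  1.88  0.64  0.75  0.38]
120 [-0.03  0.83 -0.92  1.87  0.85  0.9   0.72]
show 30 None
show 40 [-0.28  0.39 -0.19  2.43  2.19  0.5   2.06]
1 [ 1.24  0.73 -1.1   1.86  0.76  1.04  2.06]
-52 [-0.03  0.83 -0.92  1.87  0.85  0.9   0.86]
60 [-0.75  0.67  0.24  1.91 -0.26  0.59 -2.43]
90 [-0.65  0.66  0.08  1.91 -0.09  0.58 -2.07]
120 [-0.55  0.65 -0.06  1.9   0.07  0.59 -1.71]
show 30 [ 0.31  0.49 -0.92  2.27  1.53  0.65 -0.34]
show 40 [ 0.35  0.59 -1.1   2.39  1.85  0.93 -0.67]
```

```bash
python3 - <<'E'
from h import *
from rig import env, jaws, solver, sensors, imaging
W=np.array([.4815,-.3715]); o=down(np.radians(-52))
jaws.move_gripper(.06,25)
env.move_to([*W,.16],o)
env.move_straight([*W,.080],v=.12)
r=env.move_straight([*W,.0455],v=.05,until_force=4); print("hit",r)
jaws.move_gripper(.0,25); s=sensors.state(); print(s["gripper_width"],s["grip_force"],s["position"],s["time"],s["force"])
env.move_straight([*W,.15],v=.1)
s=sensors.state(); print(s["gripper_width"],s["grip_force"],s["force"])
d=imaging.get_image("side"); np.savez("side1.npz",**{k:np.array(v) for k,v in d.items()})
cv2.imwrite("pics/side1.png",d["image"][:,:,::-1])
E
```

```text
hit False
0.03123555669851028 25.000697757932357 [ 0.4814476  -0.3714326   0.04567296] 5.0917 [-0.97241431 -0.29191625  3.17052612]
0.03141906990146718 24.999731902498752 [ 0.09493237 -0.23408159 -1.98507403]
```

View pics/side1.png

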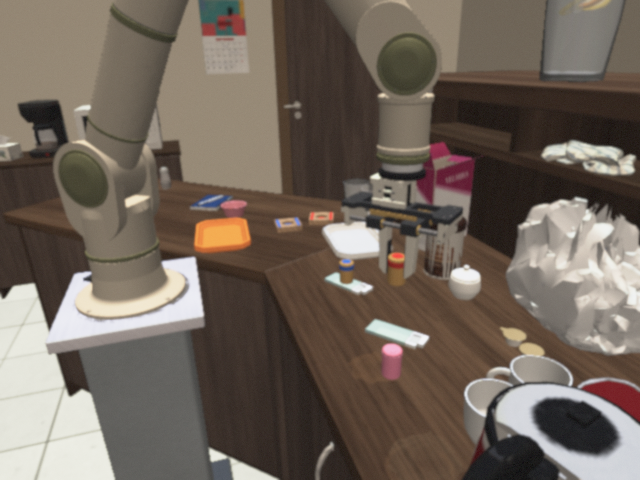

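The weight is gripped and visible in the side view at (397,268), clear of its plate at (396,333). Next I carry it over to the holder.

```bash
python3 - <<'E'
from h import *
from rig import env, jaws, solver, sensors, imaging
s=sensors.state(); p=np.array(s["position"])
env.move_straight([p[0],p[1],.18],v=.1)
env.move_straight([.5613,.3095,.18],v=.25)
env.move_straight([.5613,.3095,.075],v=.1)
p=np.array(sensors.state()["position"]); print(p)
I=np.zeros((600,800,3),np.uint8); x=0
for n,b,k in (("side",(270,160,370,250),4),("top",(160,160,260,260),4)):
    d=imaging.get_image(n); np.savez(f"{n}2.npz",**{k_:np.array(v) for k_,v in d.items()})
    c=cv2.resize(d["image"][b[1]:b[3],b[0]:b[2]],None,fx=k,fy=k,interpolation=cv2.INTER_CUBIC); I[:c.shape[0],x:x+c.shape[1]]=c; x+=400
cv2.imwrite("pics/hold2.png",I[:,:,::-1])
d=load("side1.npz"); u,k,_=blob(d,lambda h:((h[...,0]<8)|(h[...,0]>172))&(h[...,1]>150),(385,250,410,275)); print(u,k,_.min(0),_.max(0))
E
```

```text
[0.5616556  0.30971516 0.07561427]
[395.80165289 261.04132231] 121 [388 253] [402 268]
```

View pics/hold2.png

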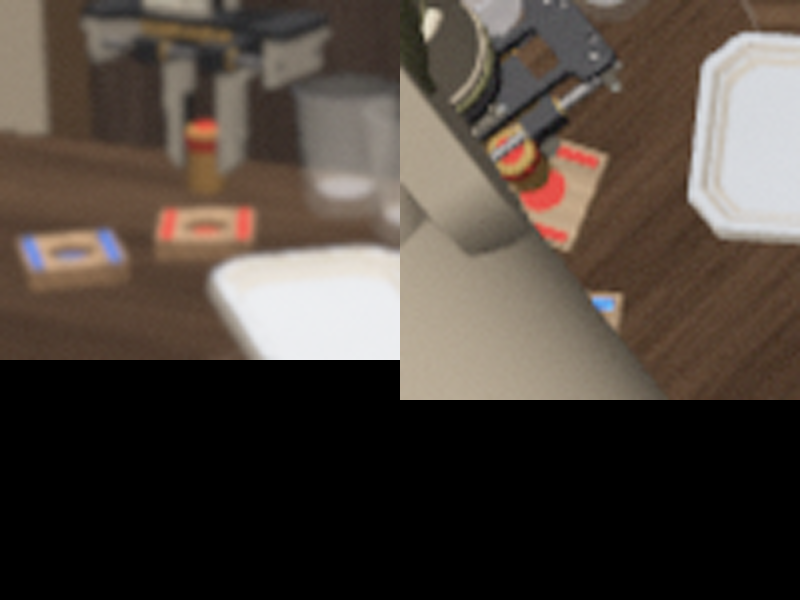

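The side crop shows the weight at crop pixel (204,160), centred over the red recess at (206,226), and the top crop agrees. I'll lower it under force guard, and search around the spot if it lands on the rim.

```bash
python3 - <<'E'
from h import *
from rig import env, jaws, solver, sensors, imaging
c=np.array([.5613,.3095])
env.move_straight([*c,.052],v=.06)
offs=[(0,0)]+[(r*np.cos(a),r*np.sin(a)) for r in (.002,.004) for a in np.radians([0,180,90,270,45,225,135,315])]
for o in offs:
    x=c+o
    env.move_straight([*x,.048],v=.03)
    r=env.move_straight([*x,.032],v=.02,until_force=5)
    s=sensors.state(); print(np.round(o,4),r,s["position"].round(4),s["force"].round(1),round(s["time"],1))
    if s["position"][2]<.038: break
E
```

```text
[0 0] True [0.5611 0.3095 0.0337] [-0.3 -0.2  6.5] 12.5
```

```bash
python3 - <<'E'
from h import *
from rig import env, jaws, solver, sensors, imaging
jaws.move_gripper(.05); s=sensors.state(); print(s["gripper_width"],s["grip_force"])
env.move_straight([.5611,.3095,.15],v=.1)
env.move_to([.50,.05,.32],down(np.radians(-52)))
I=np.zeros((600,800,3),np.uint8); D={}
for n in ("top","side"):
    d=imaging.get_image(n); D[n]=d; np.savez(f"{n}3.npz",**{k:np.array(v) for k,v in d.items()})
def put(n,x0,y0,x1,y1,k,X,Y):
    c=cv2.resize(D[n]["image"][y0:y1,x0:x1],None,fx=k,fy=k,interpolation=cv2.INTER_CUBIC); I[Y:Y+c.shape[0],X:X+c.shape[1]]=c
put("top",170,185,240,245,4,0,0); put("side",270,190,370,240,4,300,0)
put("top",400,200,460,250,6,0,300); put("side",355,305,440,355,5,370,300)
cv2.imwrite("pics/c3.png",I[:,:,::-1]); print(sensors.state()["time"])
t=load("top3.npz"); u,k,_=blob(t,red,(180,185,215,225)); print(u,k)
hsv=cv2.cvtColor(D["top"]["image"],cv2.COLOR_RGB2HSV)
for r in imaging.regions_of("side","red_plate"): print("reg side",round(r["confidence"],2),np.argwhere(r["mask"]).mean(0))
m=np.zeros((480,640),bool); m[200:248,405:456]=((hsv[...,1]<60)&(hsv[...,2]>120))[200:248,405:456]
v,u=np.nonzero(m); b=cv2.minAreaRect(onz(t,np.c_[u,v],.018)[:,:2].astype(np.float32)); print(len(u),b,onz(t,np.c_[u,v],.018).mean(0))
E
```

```text
0.04998191175122208 0.0
15.6417
[194.06944444 202.81944444] 72
reg side 0.6 [333.9978308  397.18980477]
552 ((0.48660537600517273, -0.3754465878009796), (0.04326325282454491, 0.1136598289012909), 38.1529655456543) [ 0.48586479 -0.37408505  0.018     ]
```

View pics/c3.png

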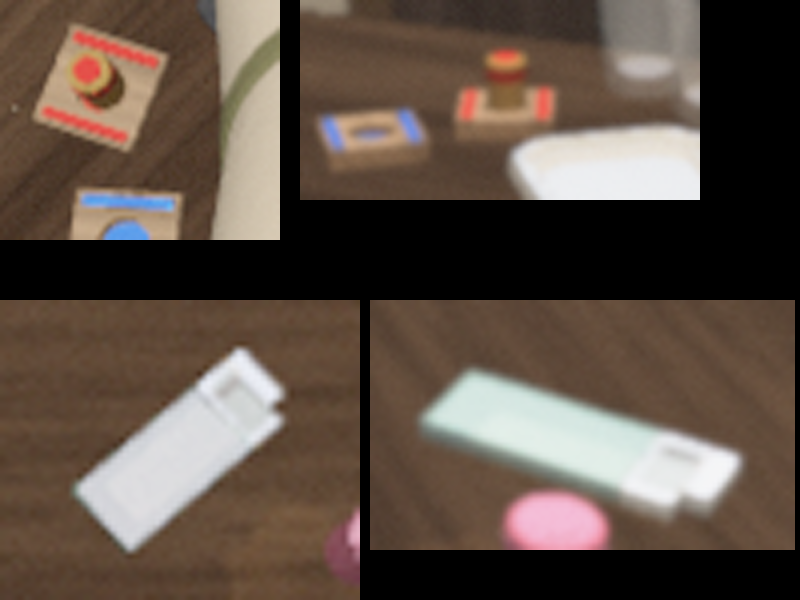

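The red weight stands upright in its recess: top crop (92,72), side crop (506,80). The plate hasn't moved; its frosted notched end is at upper right in the top crop (270,400), label up. Next I check reach for the plate grasp and the show pose.

```bash
cat >> h.py <<'E'
PC=np.array([.4862,-.3750]); PY=-52.
def plate_tool(az,tilt,k):
    return q(R.from_euler("ZY",[az,-tilt],degrees=True).as_matrix()@(np.diag([1,-1,-1]) if k==0 else np.diag([-1,1,-1])))
E
python3 - <<'E'
from h import *
from rig import solver
f=lambda j: None if j is None else np.round(j,2)
for k in (0,1):
    print(k,"grasp",f(solver.solve_ik([*PC,.015],plate_tool(PY,0,k))))
    for tilt in (0,35,40,45):
        for x,z in ((.584,.21),(.60,.23),(.60,.18)): print(tilt,x,z,f(solver.solve_ik([x,.083,z],plate_tool(-6,tilt,k))))
E
```

```text
0 grasp [ 0.5   0.76  0.11  2.   -0.2   0.39 -1.73]
0 0.584 0.21 [-0.29  0.46  0.08  1.94 -0.05  0.74 -1.86]
0 0.6 0.23 [-0.29  0.46  0.09  1.89 -0.05  0.8  -1.85]
0 0.6 0.18 [-0.28  0.52  0.07  1.93 -0.06  0.7  -1.85]
35 0.584 0.21 [-0.65  0.39  0.36  2.39  2.49  0.21  1.78]
35 0.6 0.23 [-0.64  0.36  0.35  2.34  2.19  0.16  2.1 ]
35 0.6 0.18 [-0.63  0.47  0.36  2.38  2.76  0.26  1.51]
40 0.584 0.21 [-0.68  0.41  0.36  2.45  2.65  0.37  1.59]
40 0.6 0.23 [-0.81  0.41  0.55  2.41  2.83  0.27  1.43]
40 0.6 0.18 [-0.66  0.5   0.36  2.44  2.79  0.42  1.44]
45 0.584 0.21 [-0.7   0.45  0.36  2.51  2.71  0.53  1.49]
45 0.6 0.23 [-0.69  0.41  0.36  2.46  2.64  0.46  1.6 ]
45 0.6 0.18 [-0.55  0.52  0.18  2.49  2.64  0.62  1.56]
1 grasp [ 0.7   0.76 -0.21  1.99  0.36  0.42  0.89]
0 0.584 0.21 [ 0.12  0.5  -0.51  1.91  0.33  0.81  0.89]
0 0.6 0.23 [ 0.12  0.5  -0.51  1.86  0.31  0.86  0.92]
0 0.6 0.18 [ 0.11  0.56 -0.51  1.91  0.38  0.77  0.86]
35 0.584 0.21 [-0.38  0.37 -0.01  2.37  2.06  0.32 -0.93]
35 0.6 0.23 [-0.32  0.35 -0.07  2.32  1.82  0.31 -0.67]
35 0.6 0.18 [-0.35  0.45 -0.03  2.37  2.23  0.36 -1.09]
40 0.584 0.21 [-0.36  0.39 -0.08  2.43  2.25  0.47 -1.15]
40 0.6 0.23 [-0.38  0.36 -0.03  2.38  2.17  0.4  -1.03]
40 0.6 0.18 [-0.3   0.47 -0.15  2.42  2.32  0.54 -1.21]
45 0.584 0.21 [-0.37  0.42 -0.1   2.49  2.37  0.63 -1.3 ]
45 0.6 0.23 [-0.36  0.39 -0.09  2.44  2.3   0.56 -1.2 ]
45 0.6 0.18 [-0.35  0.51 -0.11  2.48  2.45  0.69 -1.37]
```

```bash
python3 - <<'E'
from h import *
from rig import env, jaws, solver, sensors, imaging
o=plate_tool(PY,0,1)
jaws.move_gripper(.062,30)
env.move_to([*PC,.15],o)
env.move_straight([*PC,.05],v=.12)
r=env.move_straight([*PC,.015],v=.04,until_force=4); s=sensors.state(); print("hit",r,s["position"].round(4),s["force"].round(1))
if not r:
    jaws.move_gripper(0,30); s=sensors.state(); print(s["gripper_width"],s["grip_force"],s["force"].round(1))
    env.move_straight([*PC,.10],v=.06); env.sleep(.3); s=sensors.state(); print(s["gripper_width"],s["grip_force"],s["force"].round(2),s["time"])
E
```

```text
hit False [ 0.4863 -0.3751  0.0152] [-0.5 -0.3  0.4]
0.04025747870092032 29.99841570854187 [-0.4 -1.1  1.1]
0.03956862752173783 29.998203814029694 [ 0.1  -0.02 -0.45] 22.4083
```

```bash
python3 - <<'E'
from h import *
from rig import env, jaws, solver, sensors, imaging
o=plate_tool(PY,0,1)
env.move_straight([*PC,.24],v=.12)
env.move_straight([.55,.0,.24],v=.2)
env.move_to([.592,.083,.215],plate_tool(-6,39,1)); env.sleep(.5)
s=sensors.state(); print(s["position"].round(4),s["ee_rot"].round(3),np.round(plate_tool(-6,39,1),3),s["gripper_width"],s["grip_force"],s["time"],np.abs(s["joint_velocities"]).max())
I=np.zeros((480,800,3),np.uint8); X=0
for n,b in (("side",(260,120,460,360)),("top",(180,120,380,320))):
    d=imaging.get_image(n); c=cv2.resize(d["image"][b[1]:b[3],b[0]:b[2]],None,fx=2,fy=2,interpolation=cv2.INTER_CUBIC); I[:c.shape[0],X:X+c.shape[1]]=c; X+=400
cv2.imwrite("pics/show.png",I[:,:,::-1])
E
```

```text
[0.592  0.0829 0.215 ] [ 0.333  0.049  0.941 -0.017] [ 0.333  0.049  0.941 -0.017] 0.0397987005620378 29.997882843017578 27.9917 0.0029764895115057324
```

View pics/show.png

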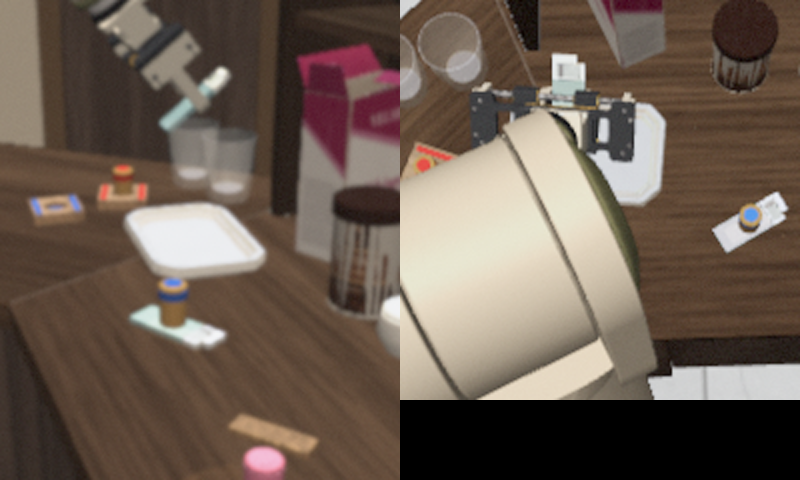

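The side crop shows the plate held at about (197,100) with its frosted end up and away from the robot at roughly 40°. The top crop shows the label at (568,68), facing up and straight across the tray. The red weight is in its holder at (122,182), and the blue weight and plate haven't moved.

```bash
python3 -c "
from rig import order
print(order.hand_in())"
```

```text
the job is handed in; nothing more can be done
None
```

I've handed the job in: the red weight is home and released in its red holder, and its plate is held about 20 cm over the white tray, frosted end away and tipped up about 39°; the blue weight and plate look unmoved, and hand-in returned no verdict.

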